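# Clear the bottle from the headset stand and hang up the headset

### The job

A bottle has been left standing in the way in front of the headset stand on the repair bench: first lift it clear and stand it upright in the empty cardboard carton. Then hang the headset over the middle of the stand's bar, square across it, with one ear cup on the robot's side of the bar and the other on the far side. Keep the bottle upright, drop neither thing, leave the mug, the multimeter and the brush tin where they are, and leave everything at rest.

Things in the scene. Friction and masses are not known exactly. Their poses are not given: they have to be found in the camera images.
- headset: Loose black rigid headset (0.24 kg) standing on its two ear cups, an inverted U, 155 mm wide (its x), 150 mm high. Origin at bench level midway between the cups; z up to the crown, x from cup to cup, y across the band; same either way round. Cups: 48 to 77 mm either side of the middle, 60 mm wide (y), 75 mm high. The band slopes at 45 degrees from the crown pad to upright sides at x = +-64.
- crown (a point): Middle of the underside of the headset's straight crown pad, 134 mm above the headset's origin: this rests on the bar. Axes as the headset's. The pad is 64 mm (x) by 34 mm (y) by 16 mm thick, reaching from this point up to 150 mm. Grip it across y by the fingertips only, so that they do not stick out below it.
- stand: Fixed bare metal headset stand: two 16 mm square uprights at y = +-100 mm, each on a foot 140 mm (x) by 30 mm (y) by 12 mm high, carrying one level round bar along the stand's y. Origin at bench level below the bar's middle; x points away from the robot at yaw 0, z up.
- bar_mid (a point): Middle of the stand's bar, on its axis, 165 mm above the bench; axes as the stand's (y along the bar). The bar is 16 mm in diameter, 230 mm long, 184 mm clear between the uprights; its top is 173 mm above the bench, nothing stands higher.
- bottle: Loose upright plastic bottle, white body, grey cap (0.22 kg), about 80 mm from the bar on the robot's side, where an ear cup has to hang. Origin at the centre of its underside, z up. Body 64 mm in diameter up to 105 mm, shoulder, then a cap 33 mm in diameter from 135 to 170 mm above the origin (the top): grip it by the cap.
- carton: Fixed shallow open cardboard carton, empty, 200 mm (its x) by 150 mm (its y), 50 mm high, walls and floor 5 mm thick. Origin at the centre of its underside, z up.
- mug: Bystander: white mug, 82 mm in diameter, 95 mm high, handle at its +y. Origin at the centre of its underside. Leave alone.
- multimeter: Bystander: dark hand-held multimeter lying flat, 165 mm (its x) by 80 mm by 34 mm, with a round dial up to 42 mm. Origin at the centre of its underside. Leave alone.
- brush_tin: Bystander: dark steel tin 72 mm in diameter, 85 mm high, with brushes standing in it up to 165 mm. Origin at the centre of its underside. Leave alone.
Mind the look-alikes: they are no part of the job. What is shaped like the bottle but orange or yellow is not meant.

How it is judged:
On the way, in this order (a step that is already met when the one before it is completed fails the run):
1. the bottle stands upright in the carton, let go (x of bottle in the frame of carton between -0.08 and 0.08 m and y of bottle in the frame of carton between -0.055 and 0.055 m and z of bottle in the frame of carton below 0.02 m and angle between bottle's own z axis and vertical below 0.12 rad and contact force between bottle and the fingers below 0.1 N), for 0.2 s.
2. the headset hangs over the bar, let go (x of crown in the frame of bar_mid between -0.028 and 0.028 m and y of crown in the frame of bar_mid between -0.045 and 0.045 m and z of crown in the frame of bar_mid between -0.004 and 0.02 m and angle between headset's own z axis and vertical below 0.35 rad and angle between the y axis of headset and the y axis of stand, either way round below 0.35 rad and contact force between headset and stand above 0.8 N and contact force between headset and the fingers below 0.1 N), for 0.2 s.
At the end, for the whole second after the job is handed in: Bottle upright (0.12 rad) on the carton floor. Headset hangs by its crown on the bar: crown middle within 45 mm of the bar's middle along it and 28 mm across it, within 0.35 rad of upright and of square to the bar. Both let go and at rest (under 0.03 m/s) (all of step 1 and all of step 2 and linear speed of each of headset, bottle below 0.03 m/s); the robot touches nothing.
It fails at once if the bottle is tipped (more than 0.6 rad) (angle between bottle's own z axis and vertical above 0.6 rad).
It fails at once if the bottle or the headset is dropped (moves at over 0.6 m/s while out of the fingers: a fall of about 18 mm) ((contact force between bottle and the fingers below 0.05 N and linear speed of bottle above 0.6 m/s) or (contact force between headset and the fingers below 0.05 N and linear speed of headset above 0.6 m/s)).
It fails at once if the mug, multimeter or brush tin is moved more than 30 mm (distance of any of mug, multimeter, brush_tin from where it was at the start of the episode above 0.03 m).
It also fails if it takes over 59 s, if anything falls off the work surface, if the arm or the gripper's body presses on something with over 40 N, if the wrist force passes 120 N, or if a joint passes its speed limit or range.

### The arm

A 6-joint arm with a two-finger parallel gripper is mounted at the origin on the work surface. World frame = base frame: x ahead of the robot, y to its left, z up, the work surface at z = 0. Lengths are in m, angles in rad, forces in N, time in s.
With the tool pointing down it reaches from about 0.3 to 0.775 m from the base axis. Payload 14.6 kg.
Tool frame: the origin (TCP) lies between the finger pads; the fingertips stand 14 mm ahead of it and the grasp point (between the pads) lies 5 mm behind it; z points along the fingers, y is the line along which they close (so a half turn about z gives the same grasp; the last joint's range is limited). The gripper opens to 94 mm and grips with 3 to 60 N. Pads are 16 mm wide; open, the fingers measure 119 mm over their backs; the gripper's body (75 mm by 177 mm) begins 78 mm behind the grasp point.
Start: joints at [-1.325, 0.3, 1.521, -0, 1.321, -0.067], TCP at [0.169, -0.523, 0.219] pointing down, gripper open.
Joint ranges: [-3.03, 3.03], [-0.79, 2.21], [0.23, 2.52], [-1.04, 4.18], [0, 3.07], [-2.55, 2.55]. Speed limits (rad/s): [2.22, 2.22, 2.57, 3.14, 3.14, 3.14].

### API

Orientations are given as [roll, pitch, yaw] about the fixed x, y, z axes, in that order (R = Rz(yaw) Ry(pitch) Rx(roll)).
In Python, from station import ctrl gives the robot as it stands. The module is installed in compiled form; this text tells all that it offers.
- The arm moves only by the tool move_arm, never from a script. Its argument "targets" is a list of rows, each a list of 7 numbers: the opening, from -1 (shut) to 1 (fully open), then the shift along the tool's x, y, z in units of 50 mm (1.0 is 50 mm), then the turn, a rotation vector about the tool's x, y, z in rad. A call has 1 to 12 rows; each row is the pose to reach, as a shift and turn from the pose commanded when the call began, along the tool's axes at that moment; what a row does not reach only later rows make up. A row lasts 1/10 s, in which the tool goes at most 50 mm and 8.59 degrees, less where a joint would pass 70% of its speed; a pose out of reach is approached as far as the arm can. A call with a gripper value outside its range is refused whole. The fingers move at their own pace and stop on an object; "grip_force" is the grip in N (left out, the last holds). Time passes only in rows, so rows that repeat a pose let the fingers close. It gives the time, the measured TCP pose, the force, the opening and the grip force at its end, in the units of the state.
- ctrl.get_obs(): the state, without advancing time (a new reading comes with each control period).
- ctrl.camera(name): name is "scene" or "side" or "wrist"; returns (picture, depth): 400x640x3 uint8, red, green, blue; 400x640 float32, m along the optical axis (not along the pixel's ray), 0 where there is no reading.
- ctrl.camera_params(name): a dict with "intrinsics" (3x3 intrinsics, pixels), "rvec" (rotation vector, rad) and "tvec" (3), from world to camera coordinates, as OpenCV has them; the wrist camera has in their place "T_tool_cam" (4x4, takes a point from camera to tool coordinates, whose origin is the TCP and whose axes are the flange's). Camera axes: x right, y down, z forward; pixel columns grow to the right and rows downward; lengths in m; the calibration is good to about 2 mm. The wrist camera is an equidistant fisheye: a pixel r from the principal point sees the ray r / f radians off the axis. A picture is of the moment at which its call begins: read the wrist's pose just before it. camera_params takes no time and is no camera call.
- ctrl.hand_in(): hands the job in; it is judged then, once.
Trained networks look in the newest picture that a camera, given by its name, has taken for a name from the list of things; names that differ only in an ending like _2 or _b are one class to them, and where a whole thing is asked for, a point or a joint stands for the part that bears it (a point fixed in the world has none). Each returns a list of dicts, best first, with "score" (0 to 1); they miss things now and then, are a little off and sometimes report something else, mostly with a low value. They report only what shows in the picture. A call takes as long as a camera call. They do not tell look-alikes from the thing itself.
- ctrl.cut_out(camera, target): "region" (400x640 bool, what is visible of it) and "point" ([column, row] in pixels, amid what is visible of it).
- ctrl.tip_of(camera, target): "point" ([column, row] in pixels: a listed point, or the origin of a listed thing).
The state is a dict: "time_s": time; "qpos": joint angles; "joint_vel": joint speeds; "tau": joint torques, N m; "ee_pos": TCP position; "eef_rot": TCP orientation; "force": force on the tool from outside, world axes, zero at the start; "moment": the same for the moment, N m; "grip_width": finger opening in m; "grip_force": force on a finger pad.
Only numpy, scipy, OpenCV 4.12 (cv2) and the standard library are available. Lean on these libraries where they do the work, as an engineer would, in place of code of your own. Each camera call takes 0.05 s, during which the arm holds its last target. There are 200 camera calls.

## Working session

There is one attempt and no reset: what is moved stays moved. The work goes in short steps, Python scripts to look and compute and a tool call to move; the robot and the scene stay as the last step left them, time stands still between calls to the robot, and variables do not carry over. Pictures are saved under pics/ and viewed, at most 10 in all, crops included, and the job is handed in when it is done.

Besides the shell and the picture viewer there is one more tool, called after "Emit:" by a JSON object that holds its "name" and its "arguments". move_arm: Moves the arm, as the interface text tells. Its arguments: {"type":"object","properties":{"targets":{"type":"array"},"grip_force":{"type":"number"}},"required":["targets"]}

```bash
mkdir -p pics; cat > h.py <<'E'
import numpy as np, cv2
from station import ctrl
from scipy.spatial.transform import Rotation as R
def params(c):
    p=ctrl.camera_params(c); return np.array(p["intrinsics"]),np.array(p["rvec"]),np.array(p["tvec"]),p
def world(c,uv,d):
    K,r,t,_=params(c); uv=np.atleast_2d(uv).astype(float); d=np.atleast_1d(d)
    P=np.c_[(uv[:,0]-K[0,2])/K[0,0]*d,(uv[:,1]-K[1,2])/K[1,1]*d,d]
    return (P-t.ravel())@cv2.Rodrigues(r)[0]
def cloud(c,mask,dep):
    v,u=np.nonzero(mask&(dep>0)); return world(c,np.c_[u,v],dep[v,u])
def save(n,im): cv2.imwrite(f"pics/{n}.png",im[...,::-1])
E
python3 - <<'E'
from h import *
o=ctrl.get_obs(); print(o["time_s"],o["ee_pos"],o["eef_rot"],o["grip_width"])
ims=[]
for c in ("scene","side"):
    im,d=ctrl.camera(c); save(c,im); np.savez(c,im=im,d=d)
    for t in ("headset","stand","bottle","carton","mug","multimeter","brush_tin"):
        for r in ctrl.cut_out(c,t)[:4]:
            if r["score"]<.2: continue
            P=cloud(c,r["region"],d)
            if len(P)<10: continue
            col=np.median(im[r["region"]],0)
            print(c,t,round(r["score"],2),np.round(r["point"]),len(P),"min",P.min(0).round(3),"max",P.max(0).round(3),"med",np.median(P,0).round(3),col)
            if t in("headset","bottle","stand","carton"): np.save(f"{c}_{t}_{int(r['point'][0])}",r["region"])
E
```

```text
0.0 [ 0.16919554 -0.52307452  0.21889088] [-3.14047463e+00 -5.02235266e-05  3.12857611e-01] 0.09395878162173028
scene headset 0.61 [201. 260.] 1235 min [ 0.338 -0.424 -0.004] max [ 0.524 -0.248  0.157] med [ 0.464 -0.344  0.082] [29. 32. 30.]
scene stand 0.69 [316. 210.] 1464 min [ 0.474 -0.122 -0.006] max [0.662 0.171 0.178] med [ 0.578 -0.035  0.019] [221.  221.  208.5]
scene bottle 0.98 [233. 211.] 829 min [ 0.233 -0.208 -0.001] max [ 0.395 -0.105  0.176] med [ 0.376 -0.185  0.102] [167.  71.   0.]
scene bottle 0.92 [305. 148.] 727 min [ 0.183  0.11  -0.001] max [0.369 0.285 0.175] med [0.349 0.132 0.094] [166. 136.   0.]
scene bottle 0.88 [298. 199.] 594 min [ 0.471 -0.11   0.007] max [ 0.585 -0.002  0.176] med [ 0.507 -0.041  0.11 ] [157. 153. 138.]
scene carton 0.9 [358. 151.] 2406 min [ 0.345  0.111 -0.002] max [0.557 0.376 0.176] med [0.446 0.304 0.012] [232. 175.  92.]
scene mug 0.82 [408. 197.] 962 min [ 0.659  0.219 -0.001] max [0.751 0.362 0.102] med [0.711 0.259 0.057] [150. 149. 128.]
scene multimeter 0.74 [277. 193.] 1084 min [ 0.319 -0.095 -0.002] max [0.469 0.073 0.1
[... 633 characters left out ...]
0.526 0.013 0.17 ] med [ 0.492 -0.003  0.084] [144. 141. 128.]
side bottle 0.73 [401. 257.] 1191 min [ 0.303  0.03  -0.004] max [0.366 0.182 0.171] med [0.334 0.168 0.088] [154. 131.  43.]
side carton 0.85 [346. 307.] 4974 min [ 0.347  0.166 -0.005] max [0.567 0.38  0.051] med [0.452 0.288 0.006] [213. 169. 114.]
side mug 0.91 [252. 279.] 1598 min [ 0.663  0.119 -0.007] max [0.796 0.328 0.096] med [0.706 0.286 0.055] [141.5 139.  123. ]
side multimeter 0.89 [382. 228.] 897 min [ 0.339 -0.147 -0.006] max [0.424 0.159 0.169] med [ 0.381 -0.001  0.031] [82. 81. 73.]
side brush_tin 0.67 [293. 174.] 707 min [ 0.689 -0.45  -0.006] max [ 0.803 -0.203  0.163] med [ 0.718 -0.222  0.069] [67. 72. 61.]
```

```bash
python3 - <<'E'
from h import *
clouds={}
for c in("scene","side"):
    z=np.load(c+".npz"); globals()[c]=z
    clouds[c]=cloud(c,np.ones((400,640),bool),z["d"])
def sel(P,lo,hi): return P[np.all((P>lo)&(P<hi),1)]
for c,P in clouds.items():
    # bottle cap
    q=sel(P,[.44,-.08,.14],[.525,.05,.18]); print(c,"cap",len(q),q.min(0).round(3),q.max(0).round(3))
    q=sel(P,[.44,-.08,.03],[.535,.05,.1]); 
    A=np.c_[2*q[:,:2],np.ones(len(q))]; s=np.linalg.lstsq(A,(q[:,:2]**2).sum(1),rcond=None)[0]; print(" body circ",s[:2].round(4),np.sqrt(s[2]+s[0]**2+s[1]**2).round(3))
    # bar
    q=sel(P,[.52,-.16,.155],[.65,.2,.18]); m,s_,v=cv2.PCACompute2(q[:,:2].astype(np.float32),None)[:3] if 0 else (q[:,:2].mean(0),0,np.linalg.svd(q[:,:2]-q[:,:2].mean(0),full_matrices=False)[2])
    t=(q[:,:2]-m)@v[0]; print(" bar",len(q),q.min(0).round(3),q.max(0).round(3),"dir",v[0],"mid",(m+v[0]*(t.min()+t.max())/2).round(4),"len",np.ptp(t).round(3))
    # headset
    q=sel(P,[.38,-.44,.128],[.56,-.22,.16]); print(" crown",len(q),cv2.minAreaRect(q[:,:2].astype(np.float32)),q[:,2].max().round(3),q[:,2].mean())
    q=sel(P,[.38,-.44,.01],[.56,-.22,.16]); print(" hs all",cv2.minAreaRect(q[:,:2].astype(np.float32)))
    q=sel(P,[.32,.15,.042],[.6,.42,.056]); print(" carton rim",len(q),cv2.minAreaRect(q[:,:2].astype(np.float32)))
S=np.vstack([cv2.resize(scene["im"][90:350,150:470],(640,520))]); D=cv2.resize(side["im"][120:360,200:460],(563,520))
save("both",cv2.resize(np.hstack([S,D]),(800,346),interpolation=cv2.INTER_AREA))
E
```

```text
scene cap 151 [ 0.478 -0.044  0.141] [ 0.513 -0.01   0.176]
 body circ [ 0.4944 -0.0264] 0.031
 bar 422 [ 0.543 -0.112  0.155] [0.601 0.114 0.178] dir [-0.19828302  0.98014481] mid [0.5732 0.0021] len 0.231
 crown 459 ((0.46128734946250916, -0.34312084317207336), (0.1031084954738617, 0.037787262350320816), 61.958465576171875) 0.157 0.14598808603505362
 hs all ((0.4636545777320862, -0.34363681077957153), (0.1558104157447815, 0.06049812585115433), 61.84716796875)
 carton rim 457 ((0.44831323623657227, 0.25897344946861267), (0.2272879034280777, 0.20507223904132843), 85.72433471679688)
side cap 141 [ 0.478 -0.036  0.14 ] [ 0.511 -0.006  0.17 ]
 body circ [ 0.4942 -0.0237] 0.031
 bar 268 [ 0.542 -0.108  0.156] [0.6   0.119 0.173] dir [ 0.20424593 -0.97891961] mid [0.5707 0.0048] len 0.233
 crown 161 ((0.4612472951412201, -0.33889585733413696), (0.09620356559753418, 0.03317195922136307), 60.33450698852539) 0.152 0.1418632034481031
 hs all ((0.4610084593296051, -0.3406055271625519), (0.1659674495458603, 0.06270726770162582), 61.74277114868164)
 carton rim 728 ((0.4385487139225006, 0.2614181339740753), (0.22814646363258362, 0.22143764793872833), 85.77296447753906)
```

View pics/both.png

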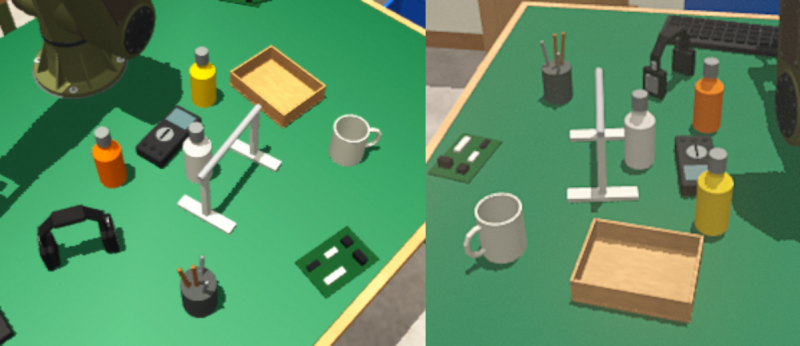

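View pics/scene.png

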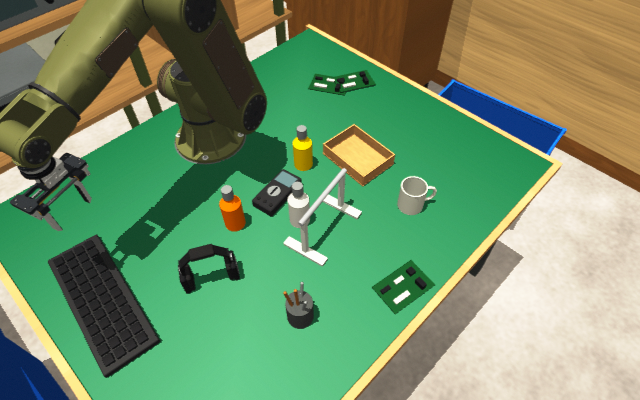

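The scene shows the white, grey-capped bottle at (298,199) in front of the bar. Its look-alikes are the orange bottle at (233,211) and the yellow one at (302,148). The headset is at (205,262), the stand at (316,210) and the carton at (358,151). I choose the white bottle. The next script refits the carton, makes a close crop and works out the first moves.

```bash
cat >> h.py <<'E'
def goto(p,yaw,p0=None,yaw0=None):
    """units for move_arm from the present (or given) pose to a tool-down pose"""
    o=ctrl.get_obs(); R0=R.from_euler("xyz",o["eef_rot"]); x0=np.array(o["ee_pos"])
    if p0 is not None: x0=np.array(p0); R0=R.from_euler("xyz",[np.pi,0,yaw0])
    s=R0.inv().apply(np.array(p)-x0)/.05; w=(R0.inv()*R.from_euler("xyz",[np.pi,0,yaw])).as_rotvec()
    return np.r_[s,w].round(3)
E
python3 - <<'E'
from h import *
for c in("scene","side"):
    z=np.load(c+".npz"); P=cloud(c,np.ones((400,640),bool),z["d"])
    q=P[(P[:,0]>.32)&(P[:,0]<.6)&(P[:,1]>.19)&(P[:,1]<.42)&(P[:,2]>.015)&(P[:,2]<.056)]
    print(c,cv2.minAreaRect(q[:,:2].astype(np.float32)),q[:,2].max())
z=np.load("scene.npz")["im"]; save("crop",cv2.resize(z[165:245,255:365],None,fx=5,fy=5,interpolation=cv2.INTER_CUBIC))
print(goto([.494,-.025,.30],.2), goto([.169,-.523,.30],.313), goto([.494,-.025,.156],.2,[.494,-.025,.3],.2))
E
```

```text
scene ((0.45098453760147095, 0.29368701577186584), (0.15722765028476715, 0.20612172782421112), 86.16368103027344) 0.05577991428459822
side ((0.45178738236427307, 0.2969183623790741), (0.1553875356912613, 0.20026570558547974), 85.77296447753906) 0.05142630894947986
[ 9.246 -7.484 -1.611  0.     0.     0.113] [-0.003 -0.007 -1.611  0.     0.    -0.   ] [-0.   -0.    2.88  0.    0.    0.  ]
```

View pics/crop.png

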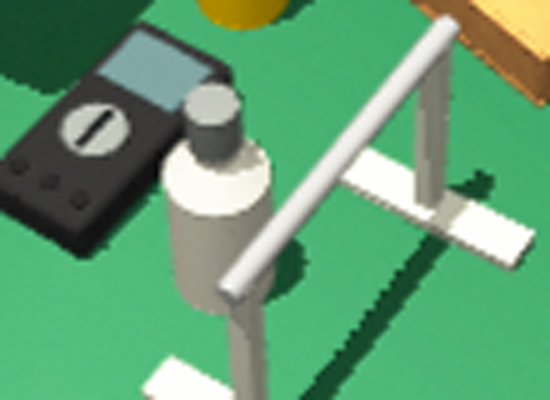

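The crop confirms a white bottle with a grey cap (crop (212,110), full picture about (297,187)). The carton's centre is (0.451, 0.295). I'll go above the bottle.

Emit:
{"name": "move_arm", "arguments": {"targets": [[1,0,0,-1.6,0,0,0],[1,0,0,-1.6,0,0,0],[1,9.25,-7.48,-1.6,0,0,0.11],[1,9.25,-7.48,-1.6,0,0,0.11],[1,9.25,-7.48,-1.6,0,0,0.11],[1,9.25,-7.48,-1.6,0,0,0.11],[1,9.25,-7.48,-1.6,0,0,0.11],[1,9.25,-7.48,-1.6,0,0,0.11],[1,9.25,-7.48,-1.6,0,0,0.11],[1,9.25,-7.48,-1.6,0,0,0.11],[1,9.25,-7.48,-1.6,0,0,0.11],[1,9.25,-7.48,-1.6,0,0,0.11]], "grip_force": 15}}

```text
time_s: 2.0
ee_pos: [0.4431, -0.1025, 0.2998]
eef_rot: [3.141, -0.001, 0.203]
force: [-0.1, -0.7, -0.7]
grip_width: 0.0941
grip_force: 0.0
```

Emit:
{"name": "move_arm", "arguments": {"targets": [[1,0,0,0,0,0,0],[1,0,0,0,0,0,0],[1,0,0,0,0,0,0],[1,0,0,0,0,0,0]]}}

```text
time_s: 2.4
ee_pos: [0.442, -0.1056, 0.2996]
eef_rot: [3.141, -0.0, 0.201]
force: [-0.4, -0.5, -0.4]
grip_width: 0.0942
grip_force: 0.0
```

```bash
cat >> h.py <<'E'
def wcloud():
    """wrist picture, depth and world points per pixel"""
    o=ctrl.get_obs(); im,d=ctrl.camera("wrist"); p=ctrl.camera_params("wrist")
    K=np.array(p["intrinsics"]); T=np.array(p["T_tool_cam"])
    v,u=np.mgrid[:400,:640]; x=(u-K[0,2]); y=(v-K[1,2]); r=np.hypot(x,y)+1e-9; th=r/K[0,0]
    k=np.tan(np.minimum(th,1.5))/r; P=np.stack([x*k*d,y*k*d,d],-1)
    P=P@T[:3,:3].T+T[:3,3]; P=R.from_euler("xyz",o["eef_rot"]).apply(P.reshape(-1,3))+o["ee_pos"]
    P[(d.ravel()<=0)|(th.ravel()>1.3)]=np.nan
    return im,d,P.reshape(400,640,3)
E
python3 - <<'E'
from h import *
im,d,P=wcloud(); save("w1",im)
for r in ctrl.cut_out("wrist","bottle")[:3]:
    q=P[r["region"]]; q=q[~np.isnan(q[:,0])]; cap=q[(q[:,2]>.16)&(q[:,2]<.18)]
    print(r["score"],r["point"],q[:,2].max(),len(cap),np.median(cap,0),cap.min(0),cap.max(0),np.median(im[r["region"]],0))
A=P.reshape(-1,3); b=A[(A[:,0]>.52)&(A[:,0]<.65)&(abs(A[:,1])<.16)&(A[:,2]>.155)&(A[:,2]<.19)]
if len(b): print("bar",len(b),b.min(0),b.max(0),b.mean(0))
print(goto([.494,-.025,.30],.2))
E
```

```text
0.86 [260.2, 123.8] 0.17221749549362714 836 [ 0.49570534 -0.02744018  0.17008479] [ 0.47961073 -0.04208769  0.16006676] [ 0.51105683 -0.01131642  0.1722175 ] [152. 149. 139.]
0.6 [136.9, 214.6] 0.17201165566801405 448 [0.33775757 0.14143338 0.16994237] [0.31902457 0.1286758  0.16005654] [0.35080592 0.159741   0.17201166] [145. 121.  64.]
0.56 [355.5, 246.4] 0.17201279261085048 645 [ 0.36336615 -0.17385359  0.16990646] [ 0.34447289 -0.19029393  0.16007739] [ 0.37729354 -0.15926098  0.17201279] [180.  94.  55.]
bar 3466 [ 0.54115477 -0.11065404  0.15500111] [0.60146911 0.11630187 0.17521722] [ 0.57211734 -0.0065196   0.1709674 ]
[ 1.339e+00 -1.370e+00 -9.000e-03  0.000e+00 -0.000e+00  1.000e-03]
```

View pics/w1.png

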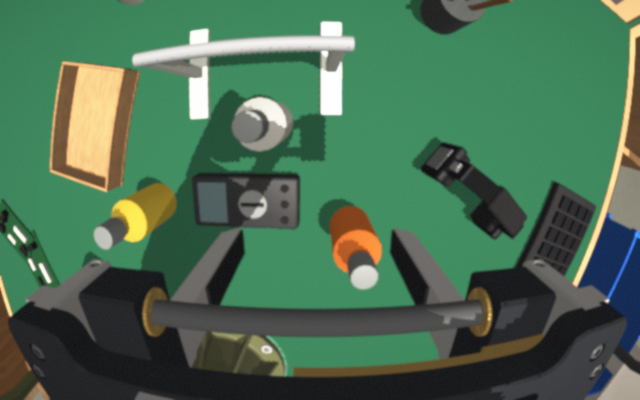

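The wrist view shows the white bottle at (260,124) with its cap top 0.170 m high, at (0.4955, -0.0267). This agrees with the fixed cameras. I'll move over it, lower and grip.

Emit:
{"name": "move_arm", "arguments": {"targets": [[1,1.36,-1.34,0,0,0,0],[1,1.36,-1.34,0,0,0,0],[1,1.36,-1.34,0,0,0,0],[1,1.36,-1.34,0,0,0,0],[1,1.36,-1.34,0.8,0,0,0],[1,1.36,-1.34,1.5,0,0,0],[1,1.36,-1.34,2.1,0,0,0],[1,1.36,-1.34,2.5,0,0,0],[1,1.36,-1.34,2.8,0,0,0],[1,1.36,-1.34,2.93,0,0,0],[1,1.36,-1.34,2.93,0,0,0],[1,1.36,-1.34,2.93,0,0,0]], "grip_force": 15}}

```text
time_s: 3.7
ee_pos: [0.4957, -0.0258, 0.1539]
eef_rot: [3.141, -0.001, 0.202]
force: [-0.3, 1.1, 0.0]
grip_width: 0.094
grip_force: 0.0
```

Emit:
{"name": "move_arm", "arguments": {"targets": [[-1,0,0,0,0,0,0],[-1,0,0,0,0,0,0],[-1,0,0,0,0,0,0],[-1,0,0,0,0,0,0],[-1,0,0,0,0,0,0],[-1,0,0,0,0,0,0],[-1,0,0,0,0,0,0],[-1,0,0,0,0,0,0],[-1,0,0,0,0,0,0],[-1,0,0,0,0,0,0]], "grip_force": 25}}

```text
time_s: 4.7
ee_pos: [0.4955, -0.0252, 0.1529]
eef_rot: [3.142, 0.0, 0.203]
force: [1.2, -0.7, 0.8]
grip_width: 0.0326
grip_force: 25.0
```

Emit:
{"name": "move_arm", "arguments": {"targets": [[-1,0,0,-0.2,0,0,0],[-1,0,0,-0.6,0,0,0],[-1,0,0,-1.2,0,0,0],[-1,0,0,-1.8,0,0,0],[-1,0,0,-2.4,0,0,0],[-1,0,0,-3.0,0,0,0],[-1,0,0,-3.5,0,0,0],[-1,0,0,-3.8,0,0,0],[-1,0,0,-4,0,0,0],[-1,0,0,-4,0,0,0]]}}

```text
time_s: 5.7
ee_pos: [0.4956, -0.0252, 0.3542]
eef_rot: [3.141, -0.002, 0.203]
force: [0.1, 0.1, -2.6]
grip_width: 0.0323
grip_force: 25.0
```

Emit:
{"name": "move_arm", "arguments": {"targets": [[-1,0,-0.3,0,0,0,0],[-1,0.1,-0.9,0,0,0,0],[-1,0.1,-1.6,0,0,0,0],[-1,0.2,-2.3,0,0,0,0],[-1,0.2,-3.0,0,0,0,0],[-1,0.3,-3.7,0,0,0,0],[-1,0.3,-4.4,0,0,0,0],[-1,0.3,-5.1,0,0,0,0],[-1,0.4,-5.7,0,0,0,0],[-1,0.4,-6.2,0,0,0,0],[-1,0.4,-6.45,0,0,0,0],[-1,0.4,-6.45,0,0,0,0]]}}

```text
time_s: 6.9
ee_pos: [0.4494, 0.2958, 0.3521]
eef_rot: [3.141, 0.001, 0.205]
force: [0.3, -0.5, -1.2]
grip_width: 0.0324
grip_force: 25.0
```

Emit:
{"name": "move_arm", "arguments": {"targets": [[-1,0,0,0,0,0,0],[-1,0,0,0,0,0,0],[-1,0,0,0,0,0,0],[-1,0,0,0,0,0,0]]}}

```text
time_s: 7.3
ee_pos: [0.4504, 0.2941, 0.3531]
eef_rot: [-3.142, -0.0, 0.202]
force: [-0.5, -0.2, -1.4]
grip_width: 0.0324
grip_force: 25.0
```

```bash
python3 - <<'E'
from h import *
im,d=ctrl.camera("side"); save("carry",im[60:380,180:560])
P=cloud("side",np.ones((400,640),bool),d)
q=P[(P[:,0]>.37)&(P[:,0]<.53)&(P[:,1]>.23)&(P[:,1]<.36)]
for lo in(.06,.12,.2,.25,.3): 
    s=q[(q[:,2]>lo)&(q[:,2]<lo+.04)]
    if len(s)>5: print(lo,len(s),s.min(0).round(3),s.max(0).round(3))
print(q[q[:,2]>.1][:,2].min(), ctrl.get_obs()["grip_width"],goto([.451,.295,.16],.2))
E
```

```text
0.2 396 [0.418 0.291 0.2  ] [0.479 0.329 0.24 ]
0.25 432 [0.417 0.289 0.25 ] [0.478 0.329 0.29 ]
0.3 482 [0.418 0.28  0.3  ] [0.48  0.327 0.34 ]
0.19765824354862838 0.032684555442271994 [ 1.600e-02 -1.100e-02  3.861e+00 -0.000e+00 -0.000e+00  2.000e-03]
```

View pics/carry.png

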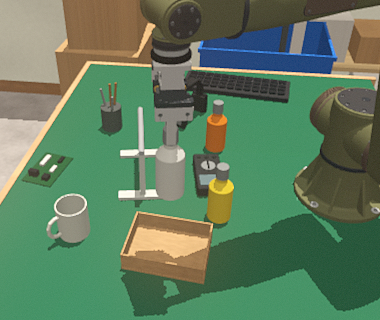

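The picture shows the bottle hanging upright above the carton (crop (170,172)), with its underside at about 0.198 m. I'll lower it.

Emit:
{"name": "move_arm", "arguments": {"targets": [[-1,0,0,0.4,0,0,0],[-1,0,0,1.1,0,0,0],[-1,0,0,1.8,0,0,0],[-1,0,0,2.5,0,0,0],[-1,0,0,3.1,0,0,0],[-1,0,0,3.5,0,0,0],[-1,0,0,3.7,0,0,0],[-1,0,0,3.8,0,0,0],[-1,0,0,3.85,0,0,0],[-1,0,0,3.88,0,0,0],[-1,0,0,3.88,0,0,0]]}}

```text
time_s: 8.45
ee_pos: [0.4504, 0.2948, 0.1595]
eef_rot: [-3.141, -0.001, 0.203]
force: [0.4, -0.2, -1.7]
grip_width: 0.0326
grip_force: 25.0
```

Emit:
{"name": "move_arm", "arguments": {"targets": [[-1,0,0,0.02,0,0,0],[-1,0,0,0.02,0,0,0],[-1,0,0,0.02,0,0,0]]}}

```text
time_s: 8.75
ee_pos: [0.4502, 0.2947, 0.1581]
eef_rot: [-3.142, -0.0, 0.203]
force: [0.3, -0.7, -1.6]
grip_width: 0.0325
grip_force: 25.0
```

Emit:
{"name": "move_arm", "arguments": {"targets": [[-1,0,0,0.02,0,0,0],[-1,0,0,0.02,0,0,0],[-1,0,0,0.04,0,0,0],[-1,0,0,0.04,0,0,0]]}}

```text
time_s: 9.15
ee_pos: [0.451, 0.2951, 0.1579]
eef_rot: [-3.141, -0.003, 0.203]
force: [-2.2, -1.7, 15.0]
grip_width: 0.0327
grip_force: 25.2
```

Contact: 15 N. I'll ease back 1 mm, open, and rise.

Emit:
{"name": "move_arm", "arguments": {"targets": [[-1,0,0,-0.03,0,0,0],[-1,0,0,-0.03,0,0,0],[0,0,0,-0.03,0,0,0],[0.3,0,0,-0.03,0,0,0],[0.3,0,0,-0.03,0,0,0],[0.3,0,0,-0.03,0,0,0],[0.3,0,0,-0.03,0,0,0],[0.3,0,0,-0.03,0,0,0]]}}

```text
time_s: 9.95
ee_pos: [0.4501, 0.2947, 0.1574]
eef_rot: [3.142, 0.0, 0.203]
force: [0.5, 0.2, -0.0]
grip_width: 0.0612
grip_force: 0.0
```

Emit:
{"name": "move_arm", "arguments": {"targets": [[1,0,0,-0.3,0,0,0],[1,0,0,-0.8,0,0,0],[1,0,0,-1.6,0,0,0],[1,0,0,-2.5,0,0,0],[1,0,0,-3.2,0,0,0],[1,0,0,-3.2,0,0,0]]}}

```text
time_s: 10.55
ee_pos: [0.451, 0.2952, 0.3224]
eef_rot: [-3.139, -0.008, 0.203]
force: [-0.2, -0.5, -0.6]
grip_width: 0.0939
grip_force: 0.0
```

```bash
python3 - <<'E'
from h import *
im,d,P=wcloud(); save("w2",im)
im,d=ctrl.camera("side")
Q=cloud("side",np.ones((400,640),bool),d); q=Q[(Q[:,0]>.37)&(Q[:,0]<.53)&(Q[:,1]>.22)&(Q[:,1]<.36)&(Q[:,2]>.06)&(Q[:,2]<.2)]
for lo in(.06,.085,.14): s=q[(q[:,2]>lo)&(q[:,2]<lo+.025)]; print(lo,s.min(0).round(3),s.max(0).round(3))
print(q[:,2].max())
o=ctrl.get_obs(); print(o["ee_pos"],o["grip_width"])
print(goto([.462,-.342,.31],1.079))
E
```

```text
0.06 [0.418 0.299 0.06 ] [0.477 0.329 0.085]
0.085 [0.418 0.27  0.085] [0.481 0.33  0.11 ]
0.14 [0.434 0.298 0.141] [0.464 0.314 0.165]
0.17566350997752264
[0.45016321 0.29471862 0.31740137] 0.09360109510365457
[-2.3330e+00  1.2521e+01  1.4400e-01  0.0000e+00 -1.0000e-03 -8.7600e-01]
```

Emit:
{"name": "move_arm", "arguments": {"targets": [[1,-3.1,13.45,0,0,0,-0.876],[1,-3.1,13.45,0,0,0,-0.876],[1,-3.1,13.45,0,0,0,-0.876],[1,-3.1,13.45,0,0,0,-0.876],[1,-3.1,13.45,0,0,0,-0.876],[1,-3.1,13.45,0,0,0,-0.876],[1,-3.1,13.45,0,0,0,-0.876],[1,-3.1,13.45,0,0,0,-0.876],[1,-3.1,13.45,0,0,0,-0.876],[1,-3.1,13.45,0,0,0,-0.876],[1,-3.1,13.45,0,0,0,-0.876],[1,-3.1,13.45,0,0,0,-0.876]]}}

```text
time_s: 11.85
ee_pos: [0.4364, -0.2719, 0.3159]
eef_rot: [-3.139, -0.0, 1.079]
force: [0.8, -0.2, 0.4]
grip_width: 0.094
grip_force: 0.0
```

```bash
python3 -c "
from h import *
o=ctrl.get_obs();print(o['ee_pos'],o['eef_rot'],goto([.434,-.395,.317],1.079))"
```

```text
[ 0.43635115 -0.27185151  0.3158894 ] [-3.13931980e+00 -3.71322556e-04  1.07857542e+00] [-2.193e+00  1.122e+00 -2.600e-02 -2.000e-03 -0.000e+00 -0.000e+00]
```

Emit:
{"name": "move_arm", "arguments": {"targets": [[1,-2.2,1.1,0,0,0,0],[1,-2.2,1.1,0,0,0,0],[1,-2.2,1.1,0,0,0,0],[1,-2.2,1.1,0,0,0,0],[1,-2.2,1.1,0,0,0,0],[1,-2.2,1.1,0,0,0,0]]}}

```text
time_s: 12.45
ee_pos: [0.4339, -0.3918, 0.317]
eef_rot: [-3.141, -0.0, 1.08]
force: [0.9, -0.3, 0.1]
grip_width: 0.0939
grip_force: 0.0
```

```bash
python3 - <<'E'
from h import *
im,d,P=wcloud(); save("w3",im)
A=P.reshape(-1,3)
q=A[(A[:,0]>.38)&(A[:,0]<.56)&(A[:,1]>-.46)&(A[:,1]<-.22)&(A[:,2]>.02)&(A[:,2]<.165)]
print("all",cv2.minAreaRect(q[:,:2].astype(np.float32)),q[:,2].max())
t=q[q[:,2]>.144]; print("pad",len(t),cv2.minAreaRect(t[:,:2].astype(np.float32)),np.median(t[:,2]))
o=ctrl.get_obs(); print(o["ee_pos"],o["eef_rot"],goto([.4625,-.342,.151],1.079))
E
```

```text
all ((0.46251463890075684, -0.34316956996917725), (0.15226873755455017, 0.060293540358543396), 61.8851432800293) 0.15251696675492418
pad 1880 ((0.4623977243900299, -0.3435628414154053), (0.06718053668737411, 0.03388732299208641), 62.07668685913086) 0.14982084865912418
[ 0.43396418 -0.39174917  0.31739453] [-3.14134960e+00 -2.05946211e-04  1.07996557e+00] [ 1.146e+00  3.500e-02  3.328e+00 -0.000e+00 -0.000e+00  1.000e-03]
```

View pics/w3.png

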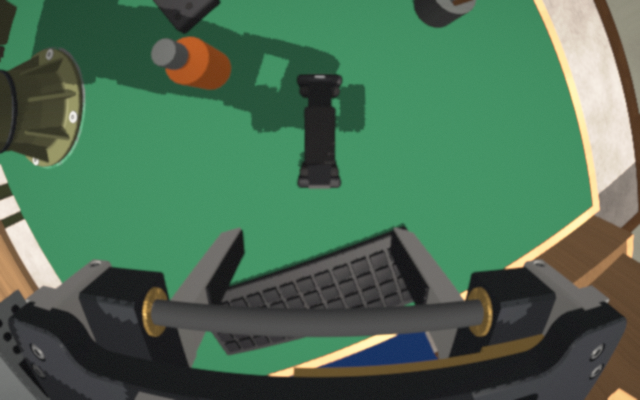

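The wrist view shows the headset at (320,132), aligned with the tool. The pad's centre is (0.4624, -0.3434), its top 0.150 m high, at 62 degrees. I'll lower and grip.

Emit:
{"name": "move_arm", "arguments": {"targets": [[1,1.12,0.04,0.3,0,0,0],[1,1.12,0.04,0.6,0,0,0],[1,1.12,0.04,1.3,0,0,0],[1,1.12,0.04,2.0,0,0,0],[1,1.12,0.04,2.6,0,0,0],[1,1.12,0.04,3.0,0,0,0],[1,1.12,0.04,3.2,0,0,0],[1,1.12,0.04,3.32,0,0,0],[1,1.12,0.04,3.32,0,0,0],[1,1.12,0.04,3.32,0,0,0]], "grip_force": 25}}

```text
time_s: 13.5
ee_pos: [0.4623, -0.3446, 0.1526]
eef_rot: [3.14, 0.0, 1.079]
force: [0.0, 0.4, 0.6]
grip_width: 0.0939
grip_force: 0.0
```

Emit:
{"name": "move_arm", "arguments": {"targets": [[-1,0,0,0,0,0,0],[-1,0,0,0,0,0,0],[-1,0,0,0,0,0,0],[-1,0,0,0,0,0,0],[-1,0,0,0,0,0,0],[-1,0,0,0,0,0,0],[-1,0,0,0,0,0,0],[-1,0,0,0,0,0,0],[-1,0,0,0,0,0,0],[-1,0,0,0,0,0,0]]}}

```text
time_s: 14.5
ee_pos: [0.4619, -0.3445, 0.1515]
eef_rot: [3.142, 0.0, 1.079]
force: [0.2, -0.8, 1.2]
grip_width: 0.0337
grip_force: 25.0
```

Emit:
{"name": "move_arm", "arguments": {"targets": [[-1,0,0,-0.2,0,0,0],[-1,0,0,-0.6,0,0,0],[-1,0,0,-1.2,0,0,0],[-1,0,0,-1.9,0,0,0],[-1,0,0,-2.6,0,0,0],[-1,0,0,-3.3,0,0,0],[-1,0,0,-3.9,0,0,0],[-1,0,0,-4.3,0,0,0],[-1,0,0,-4.4,0,0,0],[-1,0,0,-4.4,0,0,0]]}}

```text
time_s: 15.5
ee_pos: [0.4619, -0.3444, 0.3716]
eef_rot: [3.141, 0.0, 1.079]
force: [-0.2, 0.4, -3.1]
grip_width: 0.0338
grip_force: 25.0
```

Emit:
{"name": "move_arm", "arguments": {"targets": [[-1,0.3,-0.1,0,0,0,0.03],[-1,0.9,-0.2,0,0,0,0.1],[-1,1.6,-0.3,0,0,0,0.2],[-1,2.3,-0.4,0,0,0,0.3],[-1,3.0,-0.6,0,0,0,0.4],[-1,3.7,-0.7,0,0,0,0.5],[-1,4.4,-0.8,0,0,0,0.6],[-1,5.1,-1.0,0,0,0,0.7],[-1,5.8,-1.1,0,0,0,0.8],[-1,6.5,-1.2,0,0,0,0.85],[-1,7.0,-1.3,0,0,0,0.88],[-1,7.17,-1.35,0,0,0,0.88]]}}

```text
time_s: 16.7
ee_pos: [0.5719, 0.0055, 0.3696]
eef_rot: [-3.141, 0.003, 0.2]
force: [-0.9, -0.1, -3.4]
grip_width: 0.0337
grip_force: 25.0
```

Emit:
{"name": "move_arm", "arguments": {"targets": [[-1,0,0,0,0,0,0],[-1,0,0,0,0,0,0],[-1,0,0,0,0,0,0],[-1,0,0,0,0,0,0]]}}

```text
time_s: 17.1
ee_pos: [0.5716, 0.0025, 0.3715]
eef_rot: [3.142, -0.0, 0.198]
force: [-0.6, -0.4, -2.0]
grip_width: 0.0336
grip_force: 25.0
```

```bash
python3 - <<'E'
from h import *
o=ctrl.get_obs(); print(o["ee_pos"],o["eef_rot"],o["grip_width"])
im,d=ctrl.camera("side"); s=im
P=cloud("side",np.ones((400,640),bool),d)
im,d=ctrl.camera("scene"); P2=cloud("scene",np.ones((400,640),bool),d)
save("hang1",cv2.resize(np.hstack([im[60:320,180:460],s[60:320,220:500]]),(800,371)))
for Q in(P,P2):
    q=Q[(abs(Q[:,0]-.57)<.12)&(abs(Q[:,1])<.12)&(Q[:,2]>.195)&(Q[:,2]<.30)]
    print("hs",len(q),q[:,2].min(),cv2.minAreaRect(q[:,:2].astype(np.float32)))
    b=Q[(abs(Q[:,0]-.57)<.05)&(abs(Q[:,1])<.14)&(Q[:,2]>.158)&(Q[:,2]<.18)]
    print("bar",len(b),b.min(0),b.max(0),np.percentile(b[:,2],95))
print(goto([.572,.0035,.192],.2))
E
```

```text
[0.57163181 0.00248251 0.3715196 ] [ 3.14151124e+00 -5.81620100e-05  1.97814328e-01] 0.03357018818520839
hs 685 0.21913879051871982 ((0.5708088278770447, 0.0074763670563697815), (0.15731537342071533, 0.060918133705854416), 10.48408031463623)
bar 265 [ 0.54114566 -0.10949392  0.15807916] [0.59982315 0.11844791 0.17326692] 0.17203680751479705
hs 857 0.22229401538348567 ((0.5733394026756287, 0.0009163022041320801), (0.15764664113521576, 0.060369446873664856), 11.323278427124023)
bar 339 [ 0.54406692 -0.11112283  0.15808794] [0.60217    0.10239636 0.17957508] 0.17652274724575714
[ 8.000e-03 -1.300e-02  3.592e+00  0.000e+00 -0.000e+00 -2.000e-03]
```

View pics/hang1.png

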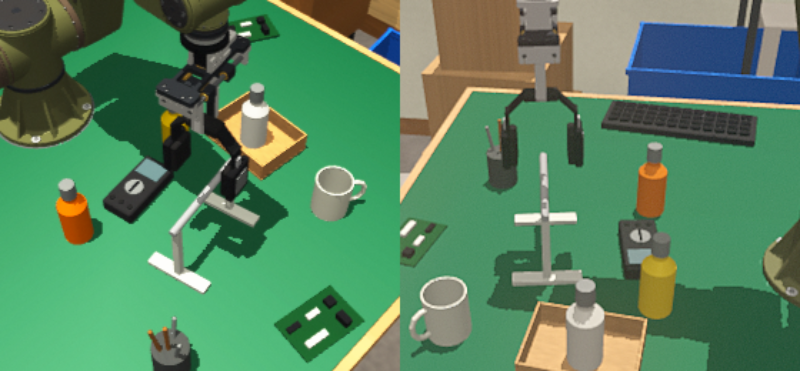

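The pictures show the bottle upright in the carton (right half, (586,320)). The headset hangs level above the bar's middle, one cup either side. Contact is expected at a TCP height of 0.1905, so I'll lower to just above that.

Emit:
{"name": "move_arm", "arguments": {"targets": [[-1,0,0,0.3,0,0,0],[-1,0,0,0.9,0,0,0],[-1,0,0,1.5,0,0,0],[-1,0,0,2.1,0,0,0],[-1,0,0,2.7,0,0,0],[-1,0,0,3.1,0,0,0],[-1,0,0,3.35,0,0,0],[-1,0,0,3.5,0,0,0],[-1,0,0,3.56,0,0,0],[-1,0,0,3.58,0,0,0],[-1,0,0,3.58,0,0,0]]}}

```text
time_s: 18.3
ee_pos: [0.5721, 0.0034, 0.1932]
eef_rot: [3.141, -0.001, 0.199]
force: [-0.3, -0.6, -2.2]
grip_width: 0.0333
grip_force: 25.0
```

Emit:
{"name": "move_arm", "arguments": {"targets": [[-1,0,0,0.02,0,0,0],[-1,0,0,0.02,0,0,0],[-1,0,0,0.02,0,0,0]]}}

```text
time_s: 18.6
ee_pos: [0.5718, 0.0034, 0.1917]
eef_rot: [3.142, -0.0, 0.199]
force: [-1.5, 0.4, -2.1]
grip_width: 0.0339
grip_force: 25.0
```

Emit:
{"name": "move_arm", "arguments": {"targets": [[-1,0,0,0.02,0,0,0],[-1,0,0,0.02,0,0,0],[-1,0,0,0.02,0,0,0]]}}

```text
time_s: 18.9
ee_pos: [0.5718, 0.0034, 0.1905]
eef_rot: [-3.142, 0.0, 0.199]
force: [0.1, 0.3, -2.8]
grip_width: 0.0336
grip_force: 25.0
```

Emit:
{"name": "move_arm", "arguments": {"targets": [[-1,0,0,0.02,0,0,0],[-1,0,0,0.02,0,0,0],[-1,0,0,0.02,0,0,0]]}}

```text
time_s: 19.2
ee_pos: [0.5718, 0.0034, 0.1904]
eef_rot: [3.141, -0.001, 0.199]
force: [-2.9, 0.4, 6.2]
grip_width: 0.0337
grip_force: 25.0
```

Emit:
{"name": "move_arm", "arguments": {"targets": [[-1,0,0,-0.01,0,0,0],[-1,0,0,-0.01,0,0,0],[0,0,0,-0.01,0,0,0],[0.5,0,0,-0.01,0,0,0],[0.7,0,0,-0.01,0,0,0],[0.7,0,0,-0.01,0,0,0],[0.7,0,0,-0.01,0,0,0],[0.7,0,0,-0.01,0,0,0]]}}

```text
time_s: 20.0
ee_pos: [0.5718, 0.0034, 0.19]
eef_rot: [-3.142, -0.0, 0.199]
force: [-0.2, 0.0, -0.3]
grip_width: 0.0777
grip_force: 0.0
```

Emit:
{"name": "move_arm", "arguments": {"targets": [[0.7,0,0,-0.3,0,0,0],[0.7,0,0,-0.8,0,0,0],[0.7,0,0,-1.5,0,0,0],[0.7,0,0,-2.2,0,0,0],[0.7,0,0,-2.6,0,0,0],[0.7,0,0,-2.6,0,0,0],[0.7,0,0,-2.6,0,0,0],[0.7,0,0,-2.6,0,0,0],[0.7,0,0,-2.6,0,0,0],[0.7,0,0,-2.6,0,0,0],[0.7,0,0,-2.6,0,0,0],[0.7,0,0,-2.6,0,0,0]]}}

```text
time_s: 21.2
ee_pos: [0.5718, 0.0034, 0.3198]
eef_rot: [-3.142, 0.0, 0.199]
force: [-0.2, -0.3, -0.4]
grip_width: 0.0799
grip_force: 0.0
```

```bash
python3 - <<'E'
from h import *
im0,_=ctrl.camera("side")
import time
im,d=ctrl.camera("scene"); P2=cloud("scene",np.ones((400,640),bool),d)
s,d=ctrl.camera("side"); P=cloud("side",np.ones((400,640),bool),d)
save("hang2",cv2.resize(np.hstack([im[60:320,180:460],s[60:320,220:500]]),(800,371)))
print("diff",(abs(im0.astype(int)-s)>25).sum())
for Q in(P,P2):
    q=Q[(abs(Q[:,0]-.57)<.12)&(abs(Q[:,1])<.08)&(Q[:,2]>.03)&(Q[:,2]<.2)]
    t=q[q[:,2]>.183]; print("pad",len(t),t.mean(0),t[:,2].max(),cv2.minAreaRect(t[:,:2].astype(np.float32)))
E
```

```text
diff 23
pad 148 [0.5698444  0.00722135 0.18586337] 0.1883149844307956 ((0.5716811418533325, 0.005893858149647713), (0.06308270990848541, 0.036375273019075394), 13.185407638549805)
pad 251 [0.57492745 0.0014322  0.18931184] 0.1958449787564007 ((0.5740523934364319, 0.002135729417204857), (0.06973036378622055, 0.034108467400074005), 10.210256576538086)
```

View pics/hang2.png

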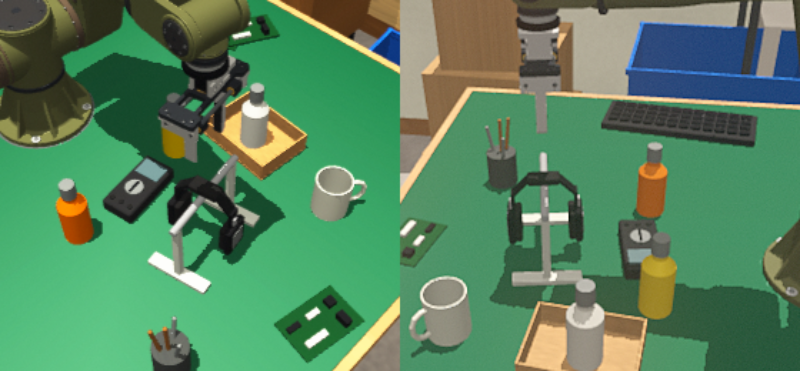

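The headset hangs level and square over the bar's middle (right half, (545,205)). The bottle stands upright in the carton and nothing is moving, so I'll hand in.

```bash
python3 -c "
from station import ctrl
print(ctrl.hand_in())"
```

```text
the job is handed in; nothing more can be done
None
```

The job is handed in with no verdict returned: the white bottle stands upright in the carton, the headset hangs square over the middle of the bar with one cup on each side, and the last pictures showed both at rest with the mug, multimeter and brush tin where they were.

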